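Cull the short stubs and hold the weld pen's gate open

ROBOT

A 6-joint arm with a two-finger parallel gripper is mounted at the origin on the work surface. World frame = base frame: x ahead of the robot, y to its left, z up, the work surface at z = 0. Lengths are in mm, angles in rad, forces in N, time in s.
With the tool pointing down it reaches from about 275 to 825 mm from the base axis. Payload 4.9 kg.
Tool frame: the origin (TCP) lies between the finger pads; the fingertips stand 17 mm ahead of it and the grasp point (between the pads) lies 2 mm behind it; z points along the fingers, y is the line along which they close (so a half turn about z gives the same grasp; the last joint's range is limited). The gripper opens to 85 mm and grips with 20 to 120 N. Pads are 22 mm wide; open, the fingers measure 114 mm over their backs; the gripper's body (76 mm by 85 mm) begins 54 mm behind the grasp point. The pads swing forward as they close: fully open they stand 13 mm farther back than shut.
Start: joints at [1.12, 0.326, -0.193, 1.052, 0, 1.437], TCP at [171.335, 522.65, 248.281] pointing down, gripper open.
Joint ranges: [-2.65, 2.65], [-0.97, 1.79], [-1.3, 1.35], [-1.93, 2.1], [-1.47, 1.37], [-3.14, 3.14]. Speed limits (rad/s): [2.57, 2.57, 3.14, 3.14, 3.14, 3.14].

INTERFACE

Orientations are given as a rotation vector (axis times angle).
In Python, from workcell import manip gives the robot as it stands. The module is installed in compiled form; this text tells all that it offers.
- The arm moves only by the tool play_rows, never from a script. Its argument "series" is a list of rows, each a list of 4 numbers: the shift along the tool's x, y, z in parts of the range, where 1.0 means 1000 mm, then the turn about the tool's z in a scale on which 1.0 is 2 rad. A call has 1 to 5 rows; each row is the pose to reach, as a shift and turn from the pose commanded when the call began, along the tool's axes at that moment; what a row does not reach only later rows make up. A row lasts 1/12 s, in which the tool goes at most 41.7 mm and 7.16 degrees, less where a joint would pass 70% of its speed; a pose out of reach is approached as far as the arm can. Shift and turn numbers lie between -1 and 1, and a call with a number outside is refused. A call with a gripper value outside its range is refused whole. "claw" is the finger opening in mm, from 0 to 85.4, set as the call begins (left out, the last holds). The fingers move at their own pace and stop on an object; "newtons" is the grip in N (left out, the last holds). Time passes only in rows, so rows that repeat a pose let the fingers close. It gives the time, the measured TCP pose, the force, the opening and the grip force at its end, in the units of the state.
- manip.observe(): the state, without advancing time (a new reading comes with each control period).
- manip.camera(name): name is "scene" or "side" or "wrist"; returns a dict with "image" (480x640x3 uint8, red, green, blue), "range_z" (480x640 float32, mm along the optical axis (not along the pixel's ray), 0 where there is no reading), "mtx" (3x3 intrinsics, pixels), "xyz" and "orientation" of the camera in the world; the wrist camera has in their place "hand_eye" (4x4, takes a point from camera to tool coordinates, whose origin is the TCP and whose axes are the flange's). Camera axes: x right, y down, z forward; pixel columns grow to the right and rows downward; lengths in mm; the calibration is good to about 2 mm. A picture is of the moment at which its call begins: read the wrist's pose just before it.
- manip.close_job(): hands the job in; it is judged then, once.
The state is a dict: "time_s": time; "joint_pos": joint angles; "qd": joint speeds; "effort": joint torques, N m; "tool_pos": TCP position; "tool_rot": TCP orientation; "contact_force": force on the tool from outside, world axes, zero at the start; "wrist_torque": the same for the moment, N m; "width": finger opening in mm; "grip_force": force on a finger pad.
Only numpy, scipy, OpenCV 4.12 (cv2) and the standard library are available. Lean on these libraries where they do the work, as an engineer would, in place of code of your own. Each camera call takes 0.05 s, during which the arm holds its last target. There are 200 camera calls.

TASK

The batch on the tray is about to be loaded into the weld pen: first take the two square tube stubs that were cut too short out of the row and put them in the scrap bin, leaving the good ones standing where they are. Then squeeze the catch beside the pen until it stays released, squeeze the catch on top of the gate, and, keeping it squeezed, swing the gate out past its click until it stands about square to the pen's front. Finish still holding the gate there by its squeezed catch, for it springs back if let go; leave everything else on the bench where it is.

Things in the scene. Friction and masses are not known exactly. Their poses are not given: they have to be found in the camera images.
- pen: Low spark-guard pen round a welding fixture: sheet walls 90 mm high, open on top, 200 mm deep, bolted down, its front (pen -x) closed by a hinged gate. Origin on the bench under the middle of the gate opening; pen x points into the pen (away from the robot), y to its left, z up. A stand at the pen's right (pen y -185 mm), in line with the gate, carries catch 1
- catch1_grip (a point): Catch 1: two upright ears 12 mm thick along pen y, 16 mm deep, standing from 86 to 138 mm above the bench, 38 mm over the outsides (28 squeezed). The RIGHT ear (pen -y) is fixed; squeezed along pen y, the LEFT one slides 10 mm to it and draws its bolt off the gate's front. The point, fixed on the pen at x -2, y -192 mm, 118 mm up, is midway between the outsides of the SQUEEZED ears
- catch1 (a joint): Travel of catch 1's left ear, m: 0 latched, 0.010 fully squeezed; its bolt clears the gate from about 0.006. About 5 N moves it; it stays where pushed, also when let go
- catch2_grip (a point): Catch 2, on top of the gate near its free (right) end: two ears like catch 1's, standing from 89 to 140 mm up, 38 mm over the outsides (28 squeezed). The ear nearer the hinge is fixed to the gate; the outer one slides 10 mm toward it when squeezed along the gate's length. The point rides on the gate, midway between the outsides of the SQUEEZED ears, 118 mm up, 143 mm from the hinge axis
- catch2 (a joint): Travel of catch 2's outer ear, m: 0 at rest (gate bolted), 0.010 fully squeezed; the gate's bolt clears from about 0.006. Sprung: 6 N at rest, 9 N squeezed; let go, it springs back
- gate_hinge (a point): Point on the gate's vertical hinge axis, at the left end (pen +y) of the opening, 118 mm above the bench; fixed on the pen
- gate (a joint): Gate angle, rad: 0 shut (along pen y), growing as the free end swings towards the robot (pen -x), clockwise from above; stop at 1.75. A spring pulls it shut (2 N at the handle when wide); a sprung ball detent is felt at about 0.6 (about 5 N at the handle); let go beyond it, the gate falls back on the detent at about 0.85. Gate 190 mm long, 3 mm sheet, underside 18 mm off the bench
- batch_tray: Flat aluminium tray, 250 x 75 x 4 mm, fixed; the five square tube stubs stand on it in a row along its length (tray x), 45 mm apart, their sides parallel to the tray's. Origin centre of the underside
- scrap_bin: Open grey sheet bin, 160 (x) x 140 (y) x 60 mm high, walls 4 mm, fixed. Origin centre of the underside
- stub_a: Good stub of steel square tube, 28 x 28 mm, 65 mm long, 3 mm wall, open ends, standing upright. Origin centre of the lower end, z along the tube. About 90 g
- stub_b: Good stub of steel square tube, 28 x 28 mm, 65 mm long, 3 mm wall, open ends, standing upright. Origin centre of the lower end, z along the tube. About 90 g
- stub_c: Good stub of steel square tube, 28 x 28 mm, 65 mm long, 3 mm wall, open ends, standing upright. Origin centre of the lower end, z along the tube. About 90 g
- short_a: Stub cut too SHORT: same square tube, 28 x 28 mm but only 45 mm long, standing upright in the row among the good ones. Origin centre of the lower end, z along the tube. About 60 g
- short_b: Stub cut too SHORT: same square tube, 28 x 28 mm but only 45 mm long, standing upright in the row among the good ones. Origin centre of the lower end, z along the tube. About 60 g
- magnet: Bystander: round dark steel ground magnet, 52 mm across, 24 high. Origin centre of the underside
- jar: Bystander: small screw-lid jar, 48 mm across, 60 high. Origin centre of the underside
- angle_iron: Bystander: L-section steel offcut, 130 x 40 x 40 mm, lying. Origin centre of the underside
- pipe_end: Bystander: short ROUND pipe offcut, 40 mm across, 40 high, standing off the batch tray; not part of the batch. Origin centre of the underside
- wrench: Bystander: wrench lying on the bench
- brush: Bystander: hand brush lying on the bench
- can: Bystander: upright can, 64 mm across, 120 high. Origin centre of the underside
There are look-alikes about, which are no part of the job. Leave any yellow look-alike of the scrap_bin alone.

How it is judged:
By the outcome, as a careful person would: the job done as asked, in the order asked, and still so for the second after the job is handed in, while the arm keeps its last pose, push and grip.
It also fails if it takes over 72 s, if anything falls off the work surface, if the arm or the gripper's body presses on something with over 40 N, if the wrist force passes 120 N, or if a joint passes its speed limit or range.

## Working session

There is one attempt and no reset: what is moved stays moved. The work goes in short steps, Python scripts to look and compute and a tool call to move; the robot and the scene stay as the last step left them, time stands still between calls to the robot, and variables do not carry over. Pictures are saved under pics/ and viewed, at most 10 in all, crops included, and the job is handed in when it is done.

Besides the shell and the picture viewer there is one more tool, called by a JSON object that holds its "op" and its "data", one argument or row to a line. play_rows: Moves the arm, as the interface text tells. Its arguments: {"type":"object","properties":{"series":{"type":"array","items":{"type":"array","items":{"type":"number"}}},"claw":{"type":"number"},"newtons":{"type":"number"}},"required":["series"]}

```bash
mkdir -p pics; cat > h.py <<'E'
import numpy as np, cv2
from scipy.spatial.transform import Rotation as R
from workcell import manip
def save(name,fn):
    c=manip.camera(name); cv2.imwrite('pics/'+fn+'.png',c['image'][:,:,::-1]); np.savez('pics/'+fn+'.npz',**c); return c
def T(c):
    o=np.array(c['orientation'],float)
    r=R.from_rotvec(o).as_matrix() if o.size==3 else o.reshape(3,3)
    return r,np.array(c['xyz'],float)
def cloud(c):
    z=c['range_z'];K=c['mtx'];v,u=np.mgrid[:480,:640]
    p=np.stack([(u-K[0,2])/K[0,0]*z,(v-K[1,2])/K[1,1]*z,z],-1)
    r,t=T(c); w=p@r.T+t; w[z<=0]=np.nan; return w
E
python3 - <<'E'
from h import *
s=manip.observe();print({k:np.round(v,3).tolist() for k,v in s.items()})
for n in('scene','side'):
    c=save(n,n+'0');print(n,c['xyz'],c['orientation'],c['mtx'].tolist())
E
```

```text
{'time_s': 0.0, 'joint_pos': [1.12, 0.327, -0.194, 1.052, 0.0, 1.437], 'qd': [0.001, 0.001, -0.0, 0.001, 0.002, -0.001], 'effort': [0.0, -44.34, 26.244, 0.016, -0.0, 0.0], 'tool_pos': [171.081, 522.132, 247.489], 'tool_rot': [-0.495, -3.102, 0.003], 'contact_force': [0.318, -0.69, 0.011], 'wrist_torque': [0.003, 0.031, -0.04], 'grip_force': 0.0, 'width': 85.146}
scene [1262.61901555  122.19007091 1237.87267652] [-1.69354185 -2.08021426  0.62925359] [[454.0697694315571, 0.0, 321.10440750926904], [0.0, 454.0697694315571, 241.09018454244318], [0.0, 0.0, 1.0]]
side [296.83303244 712.92541388 980.98337306] [-0.37807251  2.84137977 -1.05293754] [[487.55482053386186, 0.0, 316.6217773542461], [0.0, 487.55482053386186, 235.42881176303177], [0.0, 0.0, 1.0]]
```

View pics/scene0.png

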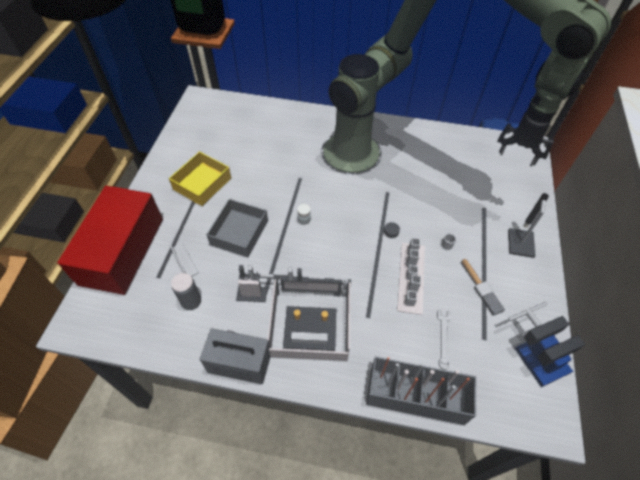

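View pics/side0.png

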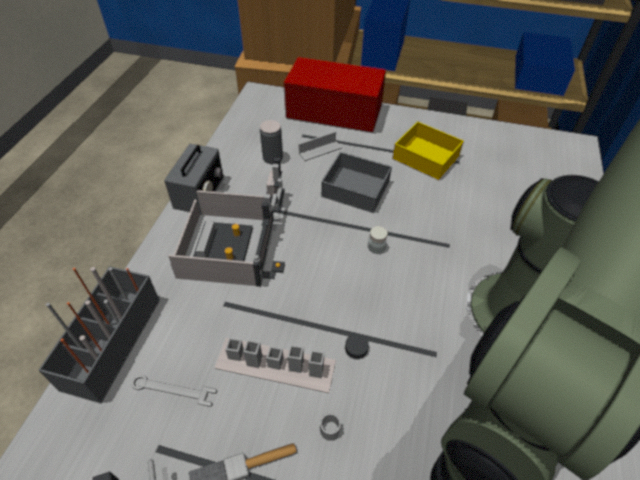

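The scene view shows the tray at about (411,275), the grey bin at (238,228), the pen at (312,310) with catches at (245,272) and (290,272), and the yellow look-alike at (200,178). In the side view the tray stubs run from (235,348) to (317,365), the bin is at (357,180), and the gate is at (265,240).

```bash
python3 - <<'E'
from h import *
for n in('scene','side'):
    c=dict(np.load(f'pics/{n}0.npz'));w=cloud(c)
    px={'scene':[(411,275),(238,228),(312,310)],'side':[(275,365),(357,180),(265,240)]}[n]
    print(n,[np.round(w[v,u]).tolist() for u,v in px])
    z=w[...,2]
    # tray stubs: points high near tray
    a,b={'scene':((395,230),(430,315)),'side':((215,325),(340,395))}[n]
    sub=w[a[1]:b[1],a[0]:b[0]]; zz=sub[...,2]
    for lo,hi in((38,52),(57,72)):
        m=((zz>lo)&(zz<hi)).astype(np.uint8)
        k,l,st,ce=cv2.connectedComponentsWithStats(m)
        for i in range(1,k):
            if st[i,4]>8:
                q=sub[l==i];print(lo,st[i,4],np.round(ce[i]+a),np.round((q.min(0)+q.max(0))/2,1),np.round(q.max(0)-q.min(0)),np.round(q.mean(0)))
    a,b={'scene':((200,195),(275,260)),'side':((315,145),(400,215))}[n]
    q=w[a[1]:b[1],a[0]:b[0]].reshape(-1,3);q=q[(q[:,2]>52)&(q[:,2]<68)]
    print('bin',cv2.minAreaRect(q[:,:2].astype(np.float32)))
    a,b={'scene':((230,255),(355,300)),'side':((255,155),(295,290))}[n]
    q=w[a[1]:b[1],a[0]:b[0]].reshape(-1,3);q=q[(q[:,2]>100)&(q[:,2]<160)]
    print('ears',q.shape, np.round(q[np.argsort(q[:,1])][::max(1,len(q)//30)]).tolist())
    im=cv2.resize(c['image'][{'scene':slice(250,300),'side':slice(155,295)}[n],{'scene':slice(225,360),'side':slice(215,305)}[n]],None,fx=5.5 if n=='scene' else 4,fy=5.5 if n=='scene' else 4,interpolation=cv2.INTER_CUBIC)
    cv2.imwrite(f'pics/{n}_c.png',im[:,:,::-1])
E
```

```text
scene [[521.0, 270.0, 36.0], [441.0, -310.0, 7.0], [687.0, -4.0, 13.0]]
38 16 [415. 243.] [405.2 271.8  44.6] [ 7. 17. 13.] [405. 272.  45.]
38 22 [413. 247.] [417.9 270.   45.9] [29. 30. 11.] [425. 266.  46.]
38 30 [412. 260.] [464.3 269.3  45. ] [27. 28. 13.] [472. 267.  46.]
38 17 [415. 254.] [451.6 270.9  44.7] [ 8. 20. 13.] [450. 273.  45.]
38 57 [414. 270.] [505.4 274.5  44.9] [32. 28. 14.] [507. 275.  45.]
38 18 [416. 280.] [542.5 284.7  44.5] [10. 19. 12.] [540. 284.  46.]
38 28 [415. 286.] [561.7 283.3  45.1] [11. 29. 13.] [564. 283.  45.]
38 65 [412. 296.] [596.1 278.1  44.3] [32. 30. 12.] [598. 278.  45.]
57 65 [415. 242.] [417.  270.   64.6] [34. 29. 15.] [417. 270.  64.]
57 64 [415. 254.] [461.4 269.9  64. ] [37. 30. 14.] [462. 271.  65.]
57 65 [416. 280.] [551.1 282.8  64.7] [34. 30. 15.] [552. 283.  65.]
bin ((446.5721435546875, -350.2459716796875), (240.78538513183594, 166.56727600097656), 80.64676666259766)
ears (199, 3) [[652.0, -223.0, 132.0], [665.0, -220.0, 127.0], [663.0, -218.0, 102.0], [663.0, -216.0, 114.0], [663.0, -215.0, 102.0], [661.0, -214.0, 112.0], [64
[... 1636 characters left out ...]
655.0, -217.0, 136.0], [645.0, -212.0, 139.0], [648.0, -211.0, 132.0], [656.0, -209.0, 135.0], [642.0, -193.0, 131.0], [642.0, -189.0, 118.0], [649.0, -187.0, 128.0], [648.0, -186.0, 136.0], [647.0, -185.0, 105.0], [645.0, -185.0, 131.0], [642.0, -183.0, 129.0], [648.0, -182.0, 118.0], [645.0, -180.0, 103.0], [624.0, -84.0, 102.0], [620.0, -80.0, 100.0], [627.0, -76.0, 137.0], [626.0, -74.0, 101.0], [632.0, -73.0, 129.0], [633.0, -72.0, 140.0], [628.0, -70.0, 129.0], [638.0, -55.0, 137.0], [637.0, -53.0, 137.0], [628.0, -48.0, 140.0], [623.0, -47.0, 100.0], [623.0, -46.0, 122.0], [632.0, -46.0, 134.0], [628.0, -45.0, 122.0], [629.0, -45.0, 104.0], [625.0, -44.0, 121.0], [610.0, 80.0, 101.0]]
```

```bash
cat >> h.py <<'E'
def go(x,y,z,yaw):
    """shift in tool axes/turn to bring TCP to x,y,z with tool y along world angle yaw (mod pi)"""
    s=manip.observe();M=R.from_rotvec(s['tool_rot']).as_matrix()
    d=M.T@(np.array([x,y,z])-s['tool_pos'])
    cur=np.arctan2(M[1,1],M[0,1]); t=-(yaw-cur)  # tool z down
    t=(t+np.pi/2)%np.pi-np.pi/2
    print('shift',np.round(d,1),'turn',round(t,3),'pos',np.round(s['tool_pos'],1),'yaw',round(cur,3),'q6',round(s['joint_pos'][5],2),'F',np.round(s['contact_force'],1),'w',round(s['width'],1),'t',s['time_s'])
def wcloud(c,s):
    z=c['range_z'];K=c['mtx'];v,u=np.mgrid[:480,:640]
    p=np.stack([(u-K[0,2])/K[0,0]*z,(v-K[1,2])/K[1,1]*z,z,np.ones_like(z)],-1)@np.array(c['hand_eye']).T
    w=p[...,:3]@R.from_rotvec(s['tool_rot']).as_matrix().T+s['tool_pos'];w[z<=0]=np.nan;return w
E
python3 - <<'E'
from h import *
go(505,275,260,1.63)
print(R.from_rotvec(manip.observe()['tool_rot']).as_matrix().round(2).tolist())
w=cloud(dict(np.load('pics/scene0.npz'))).reshape(-1,3)
q=w[(w[:,2]>70)&(w[:,0]>200)&(w[:,0]<520)&(w[:,1]>200)&(w[:,1]<480)]
print(len(q), q.max(0) if len(q) else '')
E
```

```text
shift [-394.3 -130.9  -12.3] turn -0.376 pos [171.1 522.2 247.6] yaw 1.254 q6 1.44 F [ 0.1 -0.4 -0.1] w 85.3 t 0.1
[[-0.95, 0.31, -0.0], [0.31, 0.95, -0.0], [0.0, -0.0, -1.0]]
145 [474.6978124 479.942059  709.1448364]
```

View pics/side_c.png

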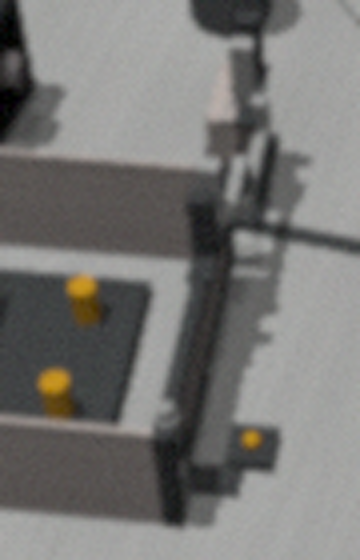

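The crop shows the gate along (200,350), its ears near (250,190), catch 1's stand beyond at (230,110), and a detent block near the hinge at (250,440). I'm moving over the tray now.

Careful with the scale: shifts go in shares of 1000 mm and turns go in shares of 2 rad. That gives: -394 mm is -0.394, -131 mm is -0.131, -0.376 rad is -0.188.

{"op": "play_rows", "data": {
  "series": [
    [-0.394,-0.131,-0.012,-0.188],
    [-0.394,-0.131,-0.012,-0.188],
    [-0.394,-0.131,-0.012,-0.188],
    [-0.394,-0.131,-0.012,-0.188],
    [-0.394,-0.131,-0.012,-0.188]
  ]
}}

```text
time_s: 0.52
tool_pos: [329.8, 404.8, 253.7]
tool_rot: [0.097, -3.14, 0.001]
contact_force: [0.2, 1.0, -0.2]
width: 85.4
grip_force: 0.0
```

```bash
python3 - <<'E'
from h import *
go(505,275,260,1.63)
E
```

```text
shift [-166.8 -140.4   -6.3] turn 0.002 pos [329.8 404.8 253.7] yaw 1.632 q6 0.68 F [ 0.2  1.  -0.2] w 85.4 t 0.5167
```

To row units: -167 mm is -0.167, -140 mm is -0.14.

{"op": "play_rows", "data": {
  "series": [
    [-0.167,-0.14,-0.006,0],
    [-0.167,-0.14,-0.006,0],
    [-0.167,-0.14,-0.006,0],
    [-0.167,-0.14,-0.006,0],
    [-0.167,-0.14,-0.006,0]
  ]
}}

```text
time_s: 0.93
tool_pos: [497.5, 280.3, 259.5]
tool_rot: [0.093, -3.14, 0.0]
contact_force: [0.2, 1.6, 0.3]
width: 85.6
grip_force: 0.0
```

{"op": "play_rows", "data": {
  "series": [
    [0,0,0,0],
    [0,0,0,0],
    [0,0,0,0]
  ]
}}

```text
time_s: 1.18
tool_pos: [495.8, 281.8, 259.1]
tool_rot: [0.092, -3.139, 0.0]
contact_force: [-0.4, 0.1, -0.9]
width: 85.3
grip_force: 0.0
```

```bash
python3 - <<'E'
from h import *
s=manip.observe();go(505,275,260,1.63)
c=save('wrist','w1');w=wcloud(c,s);z=w[...,2]
inr=(abs(w[...,0]-505)<150)&(abs(w[...,1]-275)<60)
for lo,hi in((44,54),(62,75)):
    m=((z>lo)&(z<hi)&inr).astype(np.uint8)
    k,l,st,ce=cv2.connectedComponentsWithStats(m)
    for i in range(1,k):
        if st[i,4]>150:
            q=w[l==i];r=cv2.minAreaRect(q[:,:2].astype(np.float32));print(lo,st[i,4],np.round(ce[i]),np.round(r[0],1),np.round(r[1],1),round(r[2],1),np.round(np.median(q[:,2]),1))
m=(z>1.5)&(z<9)&inr; print('tray',cv2.minAreaRect(w[m][:,:2].astype(np.float32)))
E
```

```text
shift [-8.8 -7.3 -0.9] turn -0.001 pos [495.8 281.8 259.1] yaw 1.629 q6 0.33 F [-0.4  0.1 -0.9] w 85.3 t 1.1833
44 543 [309. 217.] [503.  272.8] [28.3 27.9] 2.7 49.5
44 533 [308. 318.] [592.7 276.6] [29.2 28. ] 3.4 49.2
62 670 [308. 100.] [413.4 268.3] [28.1 27.9] 5.7 69.6
62 626 [305. 164.] [458.1 268.3] [28.2 28. ] 5.4 69.5
62 655 [316. 278.] [547.9 281.3] [28.8 27.4] 3.1 69.3
tray ((504.9818420410156, 274.98870849609375), (119.94742584228516, 299.96673583984375), 89.99608612060547)
```

View pics/w1.png

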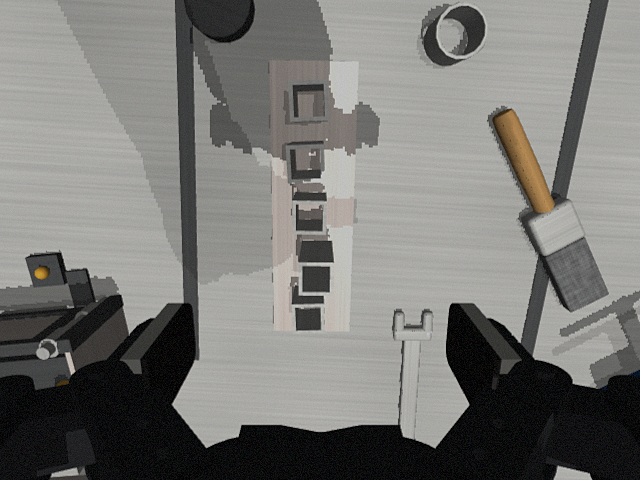

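The wrist view shows five tubes in a column at x about 308. The short ones are at (309,217) and (308,318), 49.5 mm and 49.2 mm high. The wrench is clear at x of at least 395. I'm taking the short one at (503,273) first.

```bash
python3 - <<'E'
from h import *
go(503,272.8,36,1.63)
E
```

```text
shift [ -7.5  -9.9 223.3] turn 0.001 pos [495.3 282.3 259.3] yaw 1.631 q6 0.33 F [-0.2  1.9 -0.7] w 85.1 t 1.2333
```

To row units: 140 mm is 0.14, 120 mm is 0.12.

{"op": "play_rows", "data": {
  "series": [
    [-0.008,-0.01,0.04,0],
    [-0.008,-0.01,0.08,0],
    [-0.008,-0.01,0.12,0],
    [-0.008,-0.01,0.14,0],
    [-0.008,-0.01,0.14,0]
  ],
  "claw": 58,
  "newtons": 35
}}

```text
time_s: 1.65
tool_pos: [499.7, 272.2, 114.8]
tool_rot: [0.097, -3.131, 0.005]
contact_force: [-1.3, -0.7, 0.5]
width: 58.0
grip_force: 0.0
```

```bash
python3 - <<'E'
from h import *
go(503,272.8,36,1.63)
E
```

```text
shift [-4.1  0.6 78.8] turn 0.003 pos [499.7 272.2 114.8] yaw 1.633 q6 0.31 F [-1.3 -0.7  0.5] w 58.0 t 1.65
```

To row units: 50 mm is 0.05, 20 mm is 0.02.

{"op": "play_rows", "data": {
  "series": [
    [-0.002,0,0.02,0],
    [-0.002,0,0.05,0],
    [-0.002,0,0.05,0],
    [-0.002,0,0.05,0]
  ]
}}

```text
time_s: 1.98
tool_pos: [505.6, 273.2, 70.2]
tool_rot: [0.095, -3.138, 0.001]
contact_force: [0.8, -0.4, 1.0]
width: 58.3
grip_force: 0.0
```

```bash
python3 - <<'E'
from h import *
go(503,272.8,36,1.63)
E
```

```text
shift [ 2.6 -0.2 34.2] turn 0.002 pos [505.6 273.2  70.2] yaw 1.632 q6 0.31 F [ 0.8 -0.4  1. ] w 58.3 t 1.9833
```

To row units: 33 mm is 0.033, 15 mm is 0.015.

{"op": "play_rows", "data": {
  "series": [
    [0.0025,0,0.015,0],
    [0.0025,0,0.033,0],
    [0.0025,0,0.033,0],
    [0.0025,0,0.033,0]
  ]
}}

```text
time_s: 2.32
tool_pos: [504.6, 273.0, 38.3]
tool_rot: [-0.094, 3.139, 0.0]
contact_force: [0.7, -0.7, -0.0]
width: 57.9
grip_force: 0.0
```

{"op": "play_rows", "data": {
  "series": [
    [0,0,0,0],
    [0,0,0,0],
    [0,0,0,0],
    [0,0,0,0],
    [0,0,0,0]
  ],
  "claw": 20
}}

```text
time_s: 2.73
tool_pos: [505.5, 273.0, 38.5]
tool_rot: [-0.093, 3.138, 0.002]
contact_force: [-0.2, -0.1, 6.0]
width: 27.5
grip_force: 34.3
```

To row units: -110 mm is -0.11, -100 mm is -0.1.

{"op": "play_rows", "data": {
  "series": [
    [0,0,-0.02,0],
    [0,0,-0.06,0],
    [0,0,-0.1,0],
    [0,0,-0.11,0],
    [0,0,-0.11,0]
  ]
}}

```text
time_s: 3.15
tool_pos: [507.3, 273.6, 151.5]
tool_rot: [-0.093, 3.132, 0.004]
contact_force: [0.7, 0.0, -0.8]
width: 27.5
grip_force: 34.7
```

```bash
python3 - <<'E'
from h import *
for n in('scene','side'):
    c=dict(np.load(f'pics/{n}0.npz'));w=cloud(c)
    a,b={'scene':((203,195),(272,258)),'side':((318,150),(395,212))}[n]
    w=w[a[1]:b[1],a[0]:b[0]]; m=(w[...,2]>54)&(w[...,2]<66)
    k,l,st,ce=cv2.connectedComponentsWithStats(m.astype(np.uint8));i=1+np.argmax(st[1:,4])
    print(n,st[1:,4],cv2.minAreaRect(w[l==i][:,:2].astype(np.float32)))
go(445,-335,150,1.5)
E
```

```text
scene [ 8 43 39 45 91  7] ((514.3997192382812, -310.166015625), (141.64259338378906, 43.203514099121094), 83.56536102294922)
side [404] ((451.0771484375, -300.39434814453125), (147.26344299316406, 160.86923217773438), 81.29048919677734)
shift [  98.3 -603.9   -0.9] turn 0.13 pos [507.3 273.6 151.5] yaw 1.63 q6 0.31 F [ 0.7  0.  -0.8] w 27.5 t 3.15
```

To row units: -580 mm is -0.58, 15 mm is 0.015, 0.21 rad is 0.105.

{"op": "play_rows", "data": {
  "series": [
    [0.015,-0.58,-0.01,0.105],
    [0.015,-0.58,-0.01,0.105],
    [0.015,-0.58,-0.01,0.105],
    [0.015,-0.58,-0.01,0.105],
    [0.015,-0.58,-0.01,0.105]
  ]
}}

```text
time_s: 3.57
tool_pos: [510.0, 62.6, 149.0]
tool_rot: [-0.235, -3.131, 0.0]
contact_force: [0.9, -0.9, -1.3]
width: 27.6
grip_force: 34.8
```

```bash
python3 - <<'E'
from h import *
go(486,-305,150,1.42)
E
```

```text
shift [ -31.3 -367.1   -1. ] turn 0.001 pos [510.   62.6 149. ] yaw 1.421 q6 0.13 F [ 0.9 -0.9 -1.3] w 27.6 t 3.5667
```

To row units: -367 mm is -0.367, -31 mm is -0.031.

{"op": "play_rows", "data": {
  "series": [
    [-0.031,-0.367,0,0],
    [-0.031,-0.367,0,0],
    [-0.031,-0.367,0,0],
    [-0.031,-0.367,0,0],
    [-0.031,-0.367,0,0]
  ]
}}

```text
time_s: 3.98
tool_pos: [496.0, -145.2, 148.9]
tool_rot: [-0.237, -3.131, -0.001]
contact_force: [0.9, -0.3, -0.1]
width: 27.9
grip_force: 34.8
```

{"op": "play_rows", "data": {
  "series": [
    [-0.015,-0.172,0,0],
    [-0.015,-0.172,0,0],
    [-0.015,-0.172,0,0],
    [-0.015,-0.172,0,0],
    [-0.015,-0.172,0,0]
  ]
}}

```text
time_s: 4.4
tool_pos: [485.4, -322.4, 149.0]
tool_rot: [-0.247, -3.132, 0.005]
contact_force: [0.7, 0.2, -0.4]
width: 27.6
grip_force: 34.9
```

```bash
python3 - <<'E'
from h import *
go(486,-305,150,1.42)
s=manip.observe();c=save('wrist','w2');w=wcloud(c,s)
im=c['image'].copy();cv2.imwrite('pics/w2s.png',cv2.resize(im,(480,360))[:,:,::-1])
c=save('side','side2');w=cloud(c)
m=(w[...,2]>50)&(w[...,2]<70)&(w[...,1]<-200)&(w[...,0]>350)&(w[...,0]<560)&(w[...,1]>-400)
print('side',cv2.minAreaRect(w[m][:,:2].astype(np.float32)))
E
```

```text
shift [ 2.2 17.3 -1.1] turn -0.007 pos [ 485.4 -322.4  149. ] yaw 1.413 q6 -0.55 F [ 0.7  0.2 -0.4] w 27.6 t 4.4
side ((451.0196838378906, -300.25213623046875), (148.62088012695312, 161.12355041503906), 81.18604278564453)
```

View pics/w2s.png

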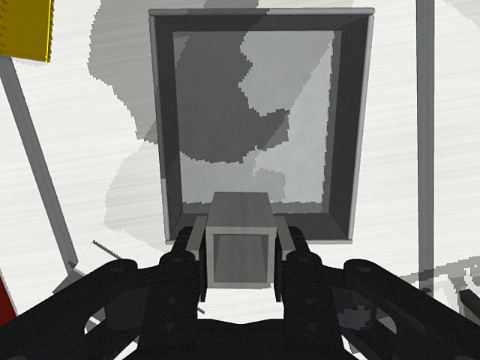

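The stub is held at (240,240), near the bin's outer end. The bin is aligned with the tool and the measured centre is (451,-300). I'll shift to it and lower.

To row units: 100 mm is 0.1, 80 mm is 0.08.

{"op": "play_rows", "data": {
  "series": [
    [0.008,0.018,0,0],
    [0.008,0.018,0.04,0],
    [0.008,0.018,0.08,0],
    [0.008,0.018,0.1,0],
    [0.008,0.018,0.1,0]
  ]
}}

```text
time_s: 4.92
tool_pos: [477.5, -291.8, 45.0]
tool_rot: [-0.233, -3.124, -0.01]
contact_force: [-0.4, 0.2, -0.8]
width: 27.5
grip_force: 34.9
```

```bash
python3 - <<'E'
from h import *
go(480,-305,40,1.42)
E
```

```text
shift [ -4.5 -12.7   4.9] turn 0.002 pos [ 477.5 -291.8   45. ] yaw 1.422 q6 -0.53 F [-0.4  0.2 -0.8] w 27.5 t 4.9167
```

To row units: -8 mm is -0.008, 5 mm is 0.005.

{"op": "play_rows", "data": {
  "series": [
    [-0.003,-0.008,0.005,0],
    [-0.003,-0.008,0.005,0],
    [-0.003,-0.008,0.005,0]
  ]
}}

```text
time_s: 5.17
tool_pos: [484.4, -306.3, 46.8]
tool_rot: [0.236, 3.13, -0.003]
contact_force: [0.3, -0.1, -1.1]
width: 27.3
grip_force: 34.9
```

{"op": "play_rows", "data": {
  "series": [
    [0,0,0,0],
    [0,0,0,0],
    [0,0,0,0]
  ],
  "claw": 46
}}

```text
time_s: 5.42
tool_pos: [483.6, -305.7, 46.4]
tool_rot: [0.237, 3.131, -0.002]
contact_force: [0.4, 0.5, -0.6]
width: 46.2
grip_force: 0.0
```

To row units: -110 mm is -0.11, -80 mm is -0.08.

{"op": "play_rows", "data": {
  "series": [
    [0,0,-0.04,0],
    [0,0,-0.08,0],
    [0,0,-0.11,0],
    [0,0,-0.11,0]
  ]
}}

```text
time_s: 5.75
tool_pos: [486.4, -308.0, 162.6]
tool_rot: [0.236, 3.123, -0.011]
contact_force: [0.6, -0.9, 0.5]
width: 45.7
grip_force: 0.0
```

```bash
python3 - <<'E'
from h import *
go(592.7,276.6,150,1.63)
E
```

```text
shift [-17.2 594.    9.2] turn -0.21 pos [ 486.4 -308.   162.6] yaw 1.42 q6 -0.54 F [ 0.6 -0.9  0.5] w 45.7 t 5.75
```

To row units: 505 mm is 0.505, 66 mm is 0.066, -0.21 rad is -0.105.

{"op": "play_rows", "data": {
  "series": [
    [0.066,0.505,-0.03,-0.105],
    [0.066,0.505,-0.03,-0.105],
    [0.066,0.505,-0.03,-0.105],
    [0.066,0.505,-0.03,-0.105],
    [0.066,0.505,-0.03,-0.105]
  ],
  "claw": 58
}}

```text
time_s: 6.17
tool_pos: [486.9, -95.7, 167.8]
tool_rot: [-0.091, 3.14, -0.0]
contact_force: [1.3, -0.1, -0.1]
width: 57.9
grip_force: 0.0
```

```bash
python3 - <<'E'
from h import *
go(520,200,170,1.63)
E
```

```text
shift [-50.2 293.2  -2.2] turn -0.001 pos [486.9 -95.7 167.8] yaw 1.629 q6 -0.4 F [ 1.3 -0.1 -0.1] w 57.9 t 6.1667
```

To row units: 293 mm is 0.293, -50 mm is -0.05.

{"op": "play_rows", "data": {
  "series": [
    [-0.05,0.293,0,0],
    [-0.05,0.293,0,0],
    [-0.05,0.293,0,0],
    [-0.05,0.293,0,0],
    [-0.05,0.293,0,0]
  ]
}}

```text
time_s: 6.58
tool_pos: [510.0, 111.8, 167.8]
tool_rot: [-0.093, 3.139, 0.0]
contact_force: [0.5, -0.9, 0.2]
width: 58.2
grip_force: 0.0
```

```bash
python3 - <<'E'
from h import *
go(592.7,276.6,120,1.63)
E
```

```text
shift [-92.2 159.6  47.9] turn -0.0 pos [510.  111.8 167.8] yaw 1.63 q6 0.02 F [ 0.5 -0.9  0.2] w 58.2 t 6.5833
```

To row units: 160 mm is 0.16, -92 mm is -0.092.

{"op": "play_rows", "data": {
  "series": [
    [-0.092,0.16,0.048,0],
    [-0.092,0.16,0.048,0],
    [-0.092,0.16,0.048,0],
    [-0.092,0.16,0.048,0],
    [-0.092,0.16,0.048,0]
  ]
}}

```text
time_s: 7.0
tool_pos: [593.3, 278.7, 118.3]
tool_rot: [-0.097, 3.139, 0.002]
contact_force: [0.5, -0.3, 1.0]
width: 58.1
grip_force: 0.0
```

{"op": "play_rows", "data": {
  "series": [
    [0,0,0,0],
    [0,0,0,0],
    [0,0,0,0]
  ]
}}

```text
time_s: 7.25
tool_pos: [591.9, 274.3, 119.3]
tool_rot: [0.093, -3.139, 0.001]
contact_force: [0.4, -1.3, 0.5]
width: 57.7
grip_force: 0.0
```

```bash
python3 - <<'E'
from h import *
go(593.5,276.6,38,1.63)
E
```

```text
shift [-1.8  2.2 81.3] turn -0.0 pos [591.9 274.3 119.3] yaw 1.63 q6 0.26 F [ 0.4 -1.3  0.5] w 57.7 t 7.25
```

{"op": "play_rows", "data": {
  "series": [
    [-0.0015,0.002,0.03,0],
    [-0.0015,0.002,0.06,0],
    [-0.0015,0.002,0.082,0],
    [-0.0015,0.002,0.082,0],
    [-0.0015,0.002,0.082,0]
  ]
}}

```text
time_s: 7.67
tool_pos: [592.9, 275.4, 37.3]
tool_rot: [0.09, -3.138, 0.001]
contact_force: [0.8, -0.5, 0.4]
width: 57.6
grip_force: 0.0
```

{"op": "play_rows", "data": {
  "series": [
    [0,0,0,0],
    [0,0,0,0],
    [0,0,0,0],
    [0,0,0,0],
    [0,0,0,0]
  ],
  "claw": 20
}}

```text
time_s: 8.08
tool_pos: [595.7, 277.2, 40.1]
tool_rot: [-0.093, 3.136, 0.001]
contact_force: [-0.1, -0.7, 6.2]
width: 27.5
grip_force: 35.1
```

To row units: -125 mm is -0.125, -100 mm is -0.1.

{"op": "play_rows", "data": {
  "series": [
    [0,0,-0.02,0],
    [0,0,-0.06,0],
    [0,0,-0.1,0],
    [0,0,-0.125,0],
    [0,0,-0.125,0]
  ]
}}

```text
time_s: 8.5
tool_pos: [597.9, 278.5, 170.6]
tool_rot: [-0.093, 3.128, 0.006]
contact_force: [1.3, -0.8, -0.2]
width: 27.2
grip_force: 34.5
```

```bash
python3 - <<'E'
from h import *
go(510,112,165,1.5)
E
```

```text
shift [  97.7 -161.     3.9] turn 0.13 pos [597.9 278.5 170.6] yaw 1.63 q6 0.26 F [ 1.3 -0.8 -0.2] w 27.2 t 8.5
```

To row units: -161 mm is -0.161, 98 mm is 0.098, 0.21 rad is 0.105.

{"op": "play_rows", "data": {
  "series": [
    [0.098,-0.161,0.004,0.105],
    [0.098,-0.161,0.004,0.105],
    [0.098,-0.161,0.004,0.105],
    [0.098,-0.161,0.004,0.105],
    [0.098,-0.161,0.004,0.105]
  ]
}}

```text
time_s: 8.92
tool_pos: [502.4, 107.6, 158.1]
tool_rot: [-0.239, -3.13, 0.003]
contact_force: [-0.2, -0.0, -1.0]
width: 27.1
grip_force: 34.8
```

```bash
python3 - <<'E'
from h import *
go(416,-296,165,1.42)
E
```

```text
shift [  24.1 -412.1   -6.1] turn -0.002 pos [502.4 107.6 158.1] yaw 1.418 q6 0.22 F [-0.2 -0.  -1. ] w 27.1 t 8.9167
```

To row units: -412 mm is -0.412, 24 mm is 0.024.

{"op": "play_rows", "data": {
  "series": [
    [0.024,-0.412,-0.004,0],
    [0.024,-0.412,-0.004,0],
    [0.024,-0.412,-0.004,0],
    [0.024,-0.412,-0.004,0],
    [0.024,-0.412,-0.004,0]
  ]
}}

```text
time_s: 9.33
tool_pos: [461.6, -94.9, 160.8]
tool_rot: [0.236, 3.132, -0.0]
contact_force: [0.4, -0.1, -1.5]
width: 27.5
grip_force: 34.8
```

To row units: -205 mm is -0.205, 12 mm is 0.012.

{"op": "play_rows", "data": {
  "series": [
    [0.012,-0.205,-0.002,0],
    [0.012,-0.205,-0.002,0],
    [0.012,-0.205,-0.002,0],
    [0.012,-0.205,-0.002,0],
    [0.012,-0.205,-0.002,0]
  ]
}}

```text
time_s: 9.75
tool_pos: [418.8, -296.4, 162.8]
tool_rot: [0.238, 3.132, -0.001]
contact_force: [0.9, 0.9, 0.1]
width: 27.2
grip_force: 34.8
```

{"op": "play_rows", "data": {
  "series": [
    [0,0,0,0],
    [0,0,0,0],
    [0,0,0,0]
  ]
}}

```text
time_s: 10.0
tool_pos: [419.3, -293.7, 162.3]
tool_rot: [-0.238, -3.132, -0.002]
contact_force: [0.9, 0.5, -0.9]
width: 27.8
grip_force: 34.9
```

```bash
python3 - <<'E'
from h import *
go(416,-296,42,1.42)
E
```

```text
shift [  2.9  -2.9 120.3] turn -0.001 pos [ 419.3 -293.7  162.3] yaw 1.419 q6 -0.6 F [ 0.9  0.5 -0.9] w 27.8 t 10.0
```

To row units: 119 mm is 0.119, 80 mm is 0.08.

{"op": "play_rows", "data": {
  "series": [
    [0.003,-0.003,0.04,0],
    [0.003,-0.003,0.08,0],
    [0.003,-0.003,0.119,0],
    [0.003,-0.003,0.119,0],
    [0.003,-0.003,0.119,0]
  ]
}}

```text
time_s: 10.42
tool_pos: [415.6, -294.0, 42.2]
tool_rot: [-0.233, -3.13, -0.005]
contact_force: [-0.5, -0.4, -0.3]
width: 27.3
grip_force: 38.2
```

{"op": "play_rows", "data": {
  "series": [
    [0,0,0,0],
    [0,0,0,0],
    [0,0,0,0]
  ],
  "claw": 46
}}

```text
time_s: 10.67
tool_pos: [417.3, -296.9, 45.2]
tool_rot: [0.235, 3.131, -0.002]
contact_force: [0.7, 0.5, 0.1]
width: 46.1
grip_force: 0.0
```

To row units: -200 mm is -0.2, -160 mm is -0.16.

{"op": "play_rows", "data": {
  "series": [
    [0,0,-0.04,0],
    [0,0,-0.08,0],
    [0,0,-0.12,0],
    [0,0,-0.16,0],
    [0,0,-0.2,0]
  ]
}}

```text
time_s: 11.08
tool_pos: [416.2, -296.3, 247.0]
tool_rot: [0.236, 3.131, -0.002]
contact_force: [1.1, -0.7, -1.0]
width: 46.3
grip_force: 0.0
```

```bash
python3 - <<'E'
from h import *
go(560,-140,300,1.70)
E
```

```text
shift [-118.8  176.1  -53. ] turn -0.28 pos [ 416.2 -296.3  247. ] yaw 1.42 q6 -0.61 F [ 1.1 -0.7 -1. ] w 46.3 t 11.0833
```

To row units: 176 mm is 0.176, -160 mm is -0.16, -0.28 rad is -0.14.

{"op": "play_rows", "data": {
  "series": [
    [-0.16,0.176,-0.06,-0.14],
    [-0.16,0.176,-0.06,-0.14],
    [-0.16,0.176,-0.06,-0.14],
    [-0.16,0.176,-0.06,-0.14],
    [-0.16,0.176,-0.06,-0.14]
  ],
  "claw": 60
}}

```text
time_s: 11.5
tool_pos: [574.3, -167.8, 296.9]
tool_rot: [-0.202, 3.133, -0.002]
contact_force: [-0.1, -1.5, -0.2]
width: 60.2
grip_force: 0.0
```

```bash
python3 - <<'E'
from h import *
go(600,-130,310,1.70)
E
```

```text
shift [-30.4  34.2 -13. ] turn -0.0 pos [ 574.3 -167.8  296.9] yaw 1.7 q6 -0.54 F [-0.1 -1.5 -0.2] w 60.2 t 11.5
```

To row units: 34 mm is 0.034, -30 mm is -0.03.

{"op": "play_rows", "data": {
  "series": [
    [-0.03,0.034,-0.013,0],
    [-0.03,0.034,-0.013,0],
    [-0.03,0.034,-0.013,0],
    [-0.03,0.034,-0.013,0]
  ]
}}

```text
time_s: 11.83
tool_pos: [598.1, -131.5, 308.2]
tool_rot: [-0.204, 3.135, -0.001]
contact_force: [-0.3, -1.3, -0.2]
width: 60.2
grip_force: 0.0
```

```bash
python3 - <<'E'
from h import *
s=manip.observe();go(600,-130,310,1.70)
c=save('wrist','w3');w=wcloud(c,s);z=w[...,2]
for lo,hi,nm in((125,150,'ears'),(80,98,'walls')):
    m=((z>lo)&(z<hi)).astype(np.uint8)
    k,l,st,ce=cv2.connectedComponentsWithStats(m)
    for i in range(1,k):
        if st[i,4]>40:
            q=w[l==i];r=cv2.minAreaRect(q[:,:2].astype(np.float32));print(nm,st[i,4],np.round(ce[i]),np.round(r[0],1),np.round(r[1],1),round(r[2],1),np.round(np.median(q[:,2]),1))
E
```

```text
shift [-2.   1.2 -1.8] turn 0.001 pos [ 598.1 -131.5  308.2] yaw 1.701 q6 -0.47 F [-0.3 -1.3 -0.2] w 60.2 t 11.8333
ears 441 [382. 272.] [633.3 -79.9] [16.3 11.8] 8.9 139.9
ears 441 [416. 271.] [629.3 -54.1] [15.9 12.4] 8.3 137.9
ears 456 [198. 273.] [ 652.7 -217.9] [16.2 12.3] 9.4 137.9
ears 450 [232. 273.] [ 648.8 -192.4] [16.4 12.2] 9.8 137.9
walls 1662 [242. 258.] [ 654.1 -199.7] [40.5 60.2] 8.7 86.8
walls 1232 [328. 306.] [717.5 -93.6] [193.5  53.3] 7.6 90.6
walls 3848 [508. 267.] [666.1  14.7] [112.5 172.9] 7.5 88.8
walls 356 [355. 258.] [637.1 -98.3] [14.6 26.8] 6.5 89.5
walls 1000 [ 57. 296.] [ 711.1 -357. ] [63.1 28.2] 45.0 89.4
walls 112 [233. 432.] [ 831.2 -188.4] [14.4  3. ] 89.5 86.2
```

View pics/w3.png

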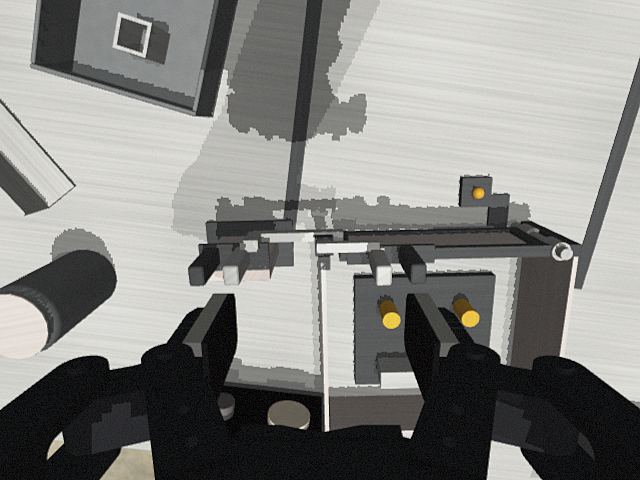

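The wrist view shows catch 1's ears at (198,273) and (232,273), catch 2's ears at (382,272) and (416,271), the hinge pin at (563,252), and a short stub in the bin. The ear heights of 138–140 mm and sizes of 16×12 mm match the description.

```bash
python3 - <<'E'
from h import *
go(651.5,-210,117,1.719)
c=dict(np.load('pics/w3.npz'));s={'tool_pos':np.array([598.1,-131.5,308.2]),'tool_rot':np.array([-.204,3.135,-.001])}
w=wcloud(c,s);print(w[245:260:3,555:572:3].round(0).tolist())
print('bolt',w[237,255:340:12].round(0).tolist())
E
```

```text
shift [-43.5 -84.  190.8] turn -0.019 pos [ 597.6 -132.2  307.8] yaw 1.7 q6 -0.47 F [-0.   0.  -0.3] w 59.8 t 11.8833
[[[605.0, 70.0, 90.0], [604.0, 72.0, 91.0], [nan, nan, nan], [603.0, 77.0, 91.0], [603.0, 80.0, 91.0], [603.0, 83.0, 89.0]], [[607.0, 71.0, 89.0], [607.0, 73.0, 91.0], [606.0, 74.0, 94.0], [605.0, 75.0, 96.0], [604.0, 77.0, 97.0], [605.0, 82.0, 92.0]], [[610.0, 72.0, 90.0], [608.0, 71.0, 96.0], [607.0, 72.0, 97.0], [607.0, 74.0, 98.0], [607.0, 76.0, 98.0], [606.0, 79.0, 98.0]], [[612.0, 71.0, 92.0], [611.0, 72.0, 94.0], [610.0, 71.0, 100.0], [609.0, 74.0, 99.0], [609.0, 76.0, 100.0], [609.0, 79.0, 99.0]], [[615.0, 73.0, 90.0], [615.0, 75.0, 91.0], [613.0, 73.0, 98.0], [612.0, 75.0, 98.0], [612.0, 78.0, 98.0], [611.0, 80.0, 98.0]]]
bolt [[631.0, -183.0, 88.0], [633.0, -174.0, 77.0], [632.0, -164.0, 77.0], [630.0, -153.0, 77.0], [629.0, -143.0, 76.0], [626.0, -133.0, 84.0], [624.0, -122.0, 84.0], [625.0, -112.0, 77.0]]
```

To row units: 110 mm is 0.11, -84 mm is -0.084, -0.019 rad is -0.0095.

{"op": "play_rows", "data": {
  "series": [
    [-0.043,-0.084,0.02,-0.0095],
    [-0.043,-0.084,0.04,-0.0095],
    [-0.043,-0.084,0.08,-0.0095],
    [-0.043,-0.084,0.11,-0.0095],
    [-0.043,-0.084,0.11,-0.0095]
  ]
}}

```text
time_s: 12.3
tool_pos: [646.1, -210.7, 188.0]
tool_rot: [0.224, -3.12, -0.01]
contact_force: [-1.7, 0.3, -1.8]
width: 59.8
grip_force: 0.0
```

{"op": "play_rows", "data": {
  "series": [
    [0,0,0,0],
    [0,0,0,0],
    [0,0,0,0]
  ]
}}

```text
time_s: 12.55
tool_pos: [653.0, -210.2, 201.3]
tool_rot: [-0.232, 3.129, -0.004]
contact_force: [0.5, 0.3, 0.0]
width: 60.0
grip_force: 0.0
```

```bash
python3 - <<'E'
from h import *
go(651.5,-210,117,1.719)
E
```

```text
shift [ 1.8  0.6 84.2] turn -0.0 pos [ 653.  -210.2  201.3] yaw 1.719 q6 -0.57 F [0.5 0.3 0. ] w 60.0 t 12.55
```

To row units: 80 mm is 0.08, 60 mm is 0.06.

{"op": "play_rows", "data": {
  "series": [
    [0.0015,0.0005,0.03,0],
    [0.0015,0.0005,0.06,0],
    [0.0015,0.0005,0.08,0],
    [0.0015,0.0005,0.08,0],
    [0.0015,0.0005,0.08,0]
  ]
}}

```text
time_s: 12.97
tool_pos: [650.9, -209.0, 119.3]
tool_rot: [-0.233, 3.132, -0.001]
contact_force: [0.5, 0.2, 1.5]
width: 60.0
grip_force: 0.0
```

{"op": "play_rows", "data": {
  "series": [
    [0,0,0,0],
    [0,0,0,0],
    [0,0,0,0],
    [0,0,0,0],
    [0,0,0,0]
  ],
  "claw": 40,
  "newtons": 25
}}

```text
time_s: 13.38
tool_pos: [651.1, -209.0, 118.7]
tool_rot: [-0.233, 3.131, -0.0]
contact_force: [0.2, 1.7, 1.7]
width: 40.1
grip_force: 1.5
```

{"op": "play_rows", "data": {
  "series": [
    [0,0,0,0],
    [0,0,0,0],
    [0,0,0,0],
    [0,0,0,0],
    [0,0,0,0]
  ],
  "claw": 24
}}

```text
time_s: 13.8
tool_pos: [651.1, -210.7, 118.5]
tool_rot: [-0.232, 3.131, -0.004]
contact_force: [0.2, -0.8, 6.2]
width: 27.6
grip_force: 31.3
```

```bash
python3 - <<'E'
from h import *
go(651.5,-210,117,1.719)
E
```

```text
shift [-0.5  0.7  1.5] turn -0.001 pos [ 651.1 -210.7  118.5] yaw 1.718 q6 -0.57 F [ 0.2 -0.8  6.2] w 27.6 t 13.8
```

{"op": "play_rows", "data": {
  "series": [
    [0,0,0,0],
    [0,0,0,0],
    [0,0,0,0],
    [0,0,0,0]
  ],
  "claw": 60
}}

```text
time_s: 14.13
tool_pos: [650.0, -209.2, 116.9]
tool_rot: [0.232, -3.132, -0.001]
contact_force: [0.2, -1.1, 0.2]
width: 60.0
grip_force: 0.0
```

To row units: -190 mm is -0.19, -150 mm is -0.15.

{"op": "play_rows", "data": {
  "series": [
    [0,0,-0.03,0],
    [0,0,-0.07,0],
    [0,0,-0.11,0],
    [0,0,-0.15,0],
    [0,0,-0.19,0]
  ]
}}

```text
time_s: 14.55
tool_pos: [649.9, -209.1, 309.1]
tool_rot: [0.232, -3.132, -0.0]
contact_force: [1.3, 0.6, -0.6]
width: 60.3
grip_force: 0.0
```

To row units: 80 mm is 0.08, 33 mm is 0.033.

{"op": "play_rows", "data": {
  "series": [
    [0.033,0.08,0,0],
    [0.033,0.08,0,0],
    [0.033,0.08,0,0],
    [0.033,0.08,0,0],
    [0.033,0.08,0,0]
  ]
}}

```text
time_s: 14.97
tool_pos: [606.1, -135.0, 307.6]
tool_rot: [-0.234, 3.133, -0.001]
contact_force: [-0.1, -0.2, 0.3]
width: 60.0
grip_force: 0.0
```

```bash
python3 - <<'E'
from h import *
s=manip.observe()
c=save('wrist','w4');w=wcloud(c,s);z=w[...,2]
m=((z>125)&(z<150)).astype(np.uint8)
k,l,st,ce=cv2.connectedComponentsWithStats(m)
for i in range(1,k):
    if st[i,4]>40:
            q=w[l==i];r=cv2.minAreaRect(q[:,:2].astype(np.float32));print(st[i,4],np.round(ce[i]),np.round(r[0],1),np.round(r[1],1),round(r[2],1),np.round(np.median(q[:,2]),1))
go(630.5,-62,117,1.719)
E
```

```text
911 [213. 262.] [ 651.3 -210.2] [16.  28.2] 8.4 137.9
451 [388. 265.] [633.1 -79.8] [15.7 12.2] 10.2 139.9
451 [422. 264.] [629.3 -54.2] [16.1 12.2] 8.7 137.9
shift [-34.6  69.4 190.4] turn -0.0 pos [ 606.5 -135.6  307.4] yaw 1.719 q6 -0.49 F [-0.3 -0.3  0.7] w 59.7 t 15.0167
```

Catch 1 now measures 28.2 mm over both ears, so it stays released. Next is catch 2.

To row units: 110 mm is 0.11, 90 mm is 0.09.

{"op": "play_rows", "data": {
  "series": [
    [-0.034,0.069,0.02,0],
    [-0.034,0.069,0.05,0],
    [-0.034,0.069,0.09,0],
    [-0.034,0.069,0.11,0],
    [-0.034,0.069,0.11,0]
  ]
}}

```text
time_s: 15.43
tool_pos: [626.3, -61.1, 190.2]
tool_rot: [0.232, -3.122, -0.005]
contact_force: [-0.0, 0.9, -1.8]
width: 60.1
grip_force: 0.0
```

{"op": "play_rows", "data": {
  "series": [
    [0,0,0,0],
    [0,0,0,0],
    [0,0,0,0]
  ]
}}

```text
time_s: 15.68
tool_pos: [631.2, -63.1, 200.0]
tool_rot: [-0.23, 3.129, -0.002]
contact_force: [-0.1, 0.1, 0.7]
width: 59.7
grip_force: 0.0
```

```bash
python3 - <<'E'
from h import *
go(630.5,-62,118,1.719)
E
```

```text
shift [ 0.9  1.3 82. ] turn -0.001 pos [631.2 -63.1 200. ] yaw 1.718 q6 -0.36 F [-0.1  0.1  0.7] w 59.7 t 15.6833
```

{"op": "play_rows", "data": {
  "series": [
    [0.001,0.001,0.03,0],
    [0.001,0.001,0.06,0],
    [0.001,0.001,0.08,0],
    [0.001,0.001,0.08,0],
    [0.001,0.001,0.08,0]
  ]
}}

```text
time_s: 16.1
tool_pos: [628.7, -61.5, 118.6]
tool_rot: [-0.231, 3.133, -0.0]
contact_force: [0.0, 0.5, 0.8]
width: 60.1
grip_force: 0.0
```

{"op": "play_rows", "data": {
  "series": [
    [0,0,0,0],
    [0,0,0,0],
    [0,0,0,0],
    [0,0,0,0],
    [0,0,0,0]
  ],
  "claw": 40,
  "newtons": 35
}}

```text
time_s: 16.52
tool_pos: [630.7, -63.8, 120.9]
tool_rot: [-0.23, 3.128, -0.01]
contact_force: [0.4, -7.1, 2.3]
width: 40.0
grip_force: 3.3
```

{"op": "play_rows", "data": {
  "series": [
    [0,0,0,0],
    [0,0,0,0],
    [0,0,0,0],
    [0,0,0,0],
    [0,0,0,0]
  ],
  "claw": 22
}}

```text
time_s: 16.93
tool_pos: [630.6, -61.9, 121.6]
tool_rot: [-0.232, 3.127, -0.004]
contact_force: [-2.0, -1.2, 8.1]
width: 27.2
grip_force: 35.2
```

```bash
cat > g.py <<'E'
from h import *
# rows along the arc, relative to the pose now; H hinge xy
import sys
H=np.array([609.3,79.4]);step=float(sys.argv[1])
s=manip.observe();M=R.from_rotvec(s['tool_rot']).as_matrix();p=np.array(s['tool_pos'])
r=p[:2]-H;print('r',np.hypot(*r).round(1),'ang',np.degrees(np.arctan2(r[1],r[0])).round(1),'F',np.round(s['contact_force'],1),'w',s['width'],'q6',s['joint_pos'][5])
print('toolyaw',np.degrees(np.arctan2(M[1,1],M[0,1])))
for i in range(1,6):
    a=-step*i;c,n=np.cos(a),np.sin(a)
    q=np.array([*(H+np.array([[c,-n],[n,c]])@r),p[2]])
    print(np.round(M.T@(q-p),1).tolist(),round(-a,3))
E
python3 g.py 0.06
```

```text
r 142.9 ang -81.4 F [-2.  -1.2  8.1] w 27.192733211309204 q6 -0.3619087079302636
toolyaw 98.48657364851402
[8.6, 0.2, -0.0] 0.06
[17.1, 1.0, -0.1] 0.12
[25.6, 2.3, -0.1] 0.18
[34.0, 4.1, -0.2] 0.24
[42.2, 6.3, -0.3] 0.3
```

To row units: 42.3 mm is 0.0423, 25.6 mm is 0.0256, 0.24 rad is 0.12.

{"op": "play_rows", "data": {
  "series": [
    [0.0086,0.0003,0,0.03],
    [0.0171,0.001,0,0.06],
    [0.0256,0.0023,0,0.09],
    [0.034,0.0041,0,0.12],
    [0.0423,0.0064,0,0.15]
  ]
}}

```text
time_s: 17.35
tool_pos: [588.2, -61.7, 121.6]
tool_rot: [0.242, 3.125, -0.003]
contact_force: [-0.2, 0.5, 7.6]
width: 27.6
grip_force: 37.1
```

```bash
python3 g.py 0.06|head -2
```

```text
r 142.7 ang -98.5 F [-0.2  0.5  7.6] w 27.634734392494757 q6 -0.07435088296504247
toolyaw 81.13451997649378
```

The forces stay low and the radius holds at 142.7 mm, so I'll continue the swing.

To row units: 42.3 mm is 0.0423, 34 mm is 0.034, 0.06 rad is 0.03.

{"op": "play_rows", "data": {
  "series": [
    [0.0086,0.0003,0,0.03],
    [0.0171,0.001,0,0.06],
    [0.0256,0.0023,0,0.09],
    [0.034,0.0041,0,0.12],
    [0.0423,0.0064,0,0.15]
  ]
}}

```text
time_s: 17.77
tool_pos: [549.5, -49.5, 121.7]
tool_rot: [0.706, 3.049, -0.002]
contact_force: [14.6, -4.6, -5.1]
width: 27.5
grip_force: 37.2
```

To row units: 42.3 mm is 0.0423, 34 mm is 0.034, 0.3 rad is 0.15.

{"op": "play_rows", "data": {
  "series": [
    [0.0086,0.0003,0,0.03],
    [0.0171,0.001,0,0.06],
    [0.0256,0.0023,0,0.09],
    [0.034,0.0041,0,0.12],
    [0.0423,0.0064,0,0.15]
  ]
}}

```text
time_s: 18.18
tool_pos: [513.6, -24.7, 121.6]
tool_rot: [1.155, 2.911, 0.002]
contact_force: [4.9, 0.7, 7.6]
width: 27.3
grip_force: 40.3
```

```bash
python3 g.py 0.06|head -2
```

```text
r 141.4 ang -132.6 F [4.9 0.7 7.6] w 27.300549670403978 q6 0.5639094260379836
toolyaw 46.72591023298597
```

To row units: 42.3 mm is 0.0423, 34 mm is 0.034, 0.06 rad is 0.03.

{"op": "play_rows", "data": {
  "series": [
    [0.0086,0.0003,0,0.03],
    [0.0171,0.001,0,0.06],
    [0.0256,0.0023,0,0.09],
    [0.034,0.0041,0,0.12],
    [0.0423,0.0064,0,0.15]
  ]
}}

```text
time_s: 18.6
tool_pos: [487.7, 8.7, 121.5]
tool_rot: [1.577, 2.705, 0.004]
contact_force: [6.8, -1.5, 6.6]
width: 27.2
grip_force: 42.0
```

To row units: 42.3 mm is 0.0423, 34 mm is 0.034, 0.3 rad is 0.15.

{"op": "play_rows", "data": {
  "series": [
    [0.0086,0.0003,0,0.03],
    [0.0171,0.001,0,0.06],
    [0.0256,0.0023,0,0.09],
    [0.034,0.0041,0,0.12],
    [0.0423,0.0064,0,0.15]
  ]
}}

```text
time_s: 19.02
tool_pos: [473.0, 48.5, 121.5]
tool_rot: [1.964, 2.438, 0.007]
contact_force: [8.5, -2.8, 4.8]
width: 27.2
grip_force: 43.5
```

```bash
python3 g.py 0.06|head -2
```

```text
r 139.8 ang -167.2 F [ 8.5 -2.8  4.8] w 27.20755833595744 q6 1.3050321393239368
toolyaw 12.277315028944969
```

To row units: 11 mm is 0.011, 6 mm is 0.006, 0.075 rad is 0.0375.

{"op": "play_rows", "data": {
  "series": [
    [0.006,0.001,0,0.02],
    [0.011,0.0024,0,0.0375],
    [0.011,0.0024,0,0.0375],
    [0.011,0.0024,0,0.0375]
  ]
}}

```text
time_s: 19.35
tool_pos: [471.3, 59.1, 121.5]
tool_rot: [2.052, 2.366, 0.003]
contact_force: [0.8, -6.0, 13.3]
width: 27.2
grip_force: 42.4
```

```bash
python3 g.py 0.06|head -2; python3 - <<'E'
from h import *
s=manip.observe();c=save('wrist','w5');c2=save('scene','scene5')
a=cv2.resize(c2['image'][180:350,180:460],(784,476),interpolation=cv2.INTER_CUBIC);cv2.imwrite('pics/s5c.png',a[:,:,::-1])
w=cloud(save('side','side5'));z=w[...,2]
for lo,hi in((44,54),(60,75)):
  m=(z>lo)&(z<hi)&(abs(w[...,0]-505)<125)&(abs(w[...,1]-275)<50)
  k,l,st,ce=cv2.connectedComponentsWithStats(m.astype(np.uint8))
  print(lo,[np.round(w[l==i][:,:2].mean(0)).tolist() for i in range(1,k) if st[i,4]>40])
m=(z>8)&(z<52)&(w[...,0]>370)&(w[...,0]<530)&(w[...,1]>-370)&(w[...,1]<-235)
w=cloud(c2);print(manip.observe()['time_s'])
E
```

```text
r 139.5 ang -171.6 F [ 0.8 -6.  13.3] w 27.150834623482208 q6 1.4011233772513805
toolyaw 8.117441468990119
44 []
60 [[548.0, 285.0], [458.0, 272.0], [414.0, 272.0]]
19.5
```

View pics/s5c.png

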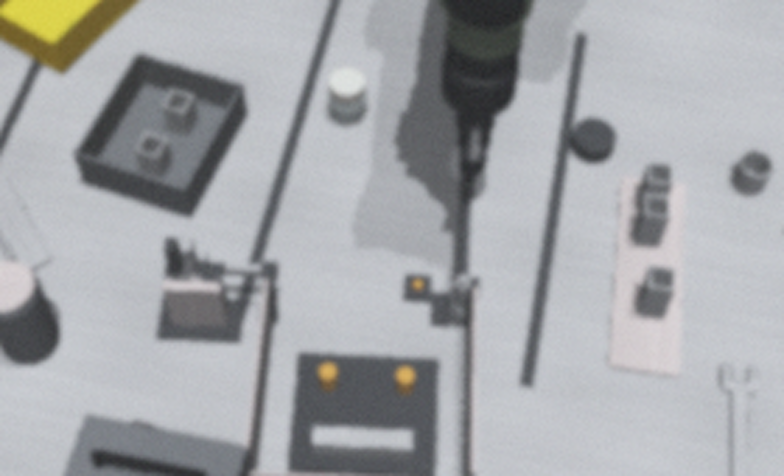

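Both short stubs stand in the grey bin at (178,105) and (152,150), and the three good ones are still on the tray. The gate stands about square, at 90°, and its catch is still squeezed at 27.2 mm. I'm handing in.

```bash
python3 -c "
from workcell import manip
print(manip.close_job())"
```

```text
the job is handed in; nothing more can be done
None
```

The job is handed in at about 19.5 s: both short stubs are in the grey scrap bin, the three good ones still stand in the row, catch 1 stays released, and the arm is holding the gate at about 90° by its squeezed catch.

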